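# Roll a copper round under the dial comparator

### The arm

A 6-joint arm with a two-finger parallel gripper is mounted at the origin on the work surface. World frame = base frame: x ahead of the robot, y to its left, z up, the work surface at z = 0. Lengths are in mm, angles in rad, forces in N, time in s.
With the tool pointing down it reaches from about 400 to 925 mm from the base axis. Payload 12.5 kg.
Tool frame: the origin (TCP) lies at the very end of the fingers, on their centre line; the grasp point (between the pads) lies 19 mm behind it; z points along the fingers, y is the line along which they close (so a half turn about z gives the same grasp; the last joint's range is limited). The gripper opens to 95 mm and grips with 3 to 60 N. Pads are 20 mm wide; open, the fingers measure 119 mm over their backs; the gripper's body (75 mm by 180 mm) begins 59 mm behind the grasp point.
Start: joints at [1.111, 0.491, 1.559, -0, 1.092, -0.106], TCP at [216.526, 586.317, 179.961] pointing down, gripper open.
Joint ranges: [-3.1, 3.1], [-0.84, 2.19], [0.05, 2.79], [-1.13, 4.28], [0.06, 2.93], [-2.69, 2.69]. Speed limits (rad/s): [2.22, 2.22, 2.79, 3.14, 3.14, 3.14].

### API

Orientations are given as [roll, pitch, yaw] about the fixed x, y, z axes, in that order (R = Rz(yaw) Ry(pitch) Rx(roll)).
In Python, from cell import state, read_camera, camera_info, job_done gives the robot as it stands.
- The arm moves only by the shell command python3 -m handwheel 'ROWS'. ROWS is a JSON list of rows, 1 to 5 of them, each an object with the fields trans (a list: dx, dy, dz in parts of the range, where 1.0 means 200 mm), yaw (a turn about the tool's z in a scale on which 1.0 is 90 degrees), finger_gap (the opening from 0.0 (shut) to 1.0 (fully open)); a field left out counts as zero (the opening has to be given); each row is the pose to reach, as a shift and turn from the pose commanded when the command began, along the tool's axes at that moment; what a row does not reach only later rows make up. A row lasts 1/12 s, in which the tool goes at most 41.7 mm and 0.125 rad, less where a joint would pass 70% of its speed; a pose out of reach is approached as far as the arm can. The fingers move at their own pace and stop on an object; the grip force is fixed at half the most. Time passes only in rows, so rows that do not move let the fingers close. It prints the time, the measured TCP pose, the force, the opening and the grip force at its end. No shift or turn number may pass 1 either way. Input that does not fit is refused with a message, and nothing moves.
- state(): the state, without advancing time (a new reading comes with each control period).
- read_camera(name): name is "scene" or "top" or "wrist"; returns (picture, depth): 384x512x3 uint8, red, green, blue; 384x512 float32, mm along the optical axis (not along the pixel's ray), 0 where there is no reading.
- camera_info(name): a dict with "vertical_fov" (degrees; the focal length in pixels is half the picture's height over the tangent of half this angle, whatever the lens; pixels are square), "cx", "cy" (the principal point, pixels), "dist_coeffs" ([k1, k2, p1, p2, k3] as OpenCV has them; the pictures are not rectified), "origin" and "attitude" of the camera in the world. Camera axes: x right, y down, z forward; pixel columns grow to the right and rows downward; lengths in mm; the calibration is good to about 2 mm. A picture is of the moment at which its call begins: read the wrist's pose just before it. camera_info takes no time and is no camera call; for the wrist camera it gives the pose at the moment of the call.
- job_done(): hands the job in; it is judged then, once.
The state is a dict: "t": time; "joints": joint angles; "qvel": joint speeds; "tau": joint torques, N m; "eef_pos": TCP position; "tcp_rot": TCP orientation; "ft_force": force on the tool from outside, world axes, zero at the start; "moment": the same for the moment, N m; "opening": opening from 0.0 (shut) to 1.0 (fully open); "grip_force": force on a finger pad.
Only numpy, scipy, OpenCV 4.12 (cv2) and the standard library are available. Lean on these libraries where they do the work, as an engineer would, in place of code of your own. Each camera call takes 0.05 s, during which the arm holds its last target. There are 200 camera calls.

### The job

Gauge the copper round on the granite comparator stand. With your fingertips only on the top of it, gently roll the round along the granite, without gripping or lifting it, until it lies squarely against the back stop under the dial gauge; then press the head down by its arm, never by the gauge, until the stylus bears on the round and the dial reads about 2 mm. Leave everything else where it is.

Things in the scene. Friction and masses are not known exactly. Their poses are not given: they have to be found in the camera images.
- stand: comparator stand, fixed: dark granite slab 260 x 340 mm, its flat top 56 mm above the bench. Origin: centre of its underside, on the bench; own z up. The round is rolled towards own +y (the slab's long way). A steel column (28 mm thick, top 142 mm above the granite) stands at own x +55, y +125 mm. An electrode (41 mm high) and a small steel block, both loose, stand near the slab's -y end.
- round: the copper round: tube offcut, diameter 34, length 170 mm, about 0.45 kg, lying on the granite 48 to 85 mm short of the stop, up to 4 degrees out of square. Origin: its centre; own x along its axis, y and z turn as it rolls. Over 20 N of finger force marks it, and it does not give: touch down slowly. Friction about 0.6; rolls at about 1 N, stays where left. A finger on top goes twice as far as it.
- stop_face (a point): back stop: ground steel bar 150 mm long (along the stand's x), 20 wide, 24 high, screwed across the granite. This point is the middle of its working face, which looks to the stand's -y, 17 mm above the granite; axes as the stand's. With the round home its centre lies 17 mm from this face.
- head (a joint): height of the head (grey carriage and arm) on the column, m: 0 at the top, grows as the head goes down, 0.046 at most. Held by friction: about 5 to 9 N of downward push moves it and it stays where it is left. With the round home, the stylus touches it at 0.040.
- press_flat (a point): middle of the free top of the head's aluminium arm, between the carriage on the column and the dial gauge: a level flat 20 mm wide (stand's x), 46 mm long (stand's y). Moves with the head. The gauge's top stands 69 mm above this flat.
- spindle (a joint): how far the sprung stylus (5 mm ball tip) is pushed up into the gauge, m: 0 free, 0.010 at its end; about 1 N starts it, each mm adds 0.12 N. The dial's long hand points up at 0 and turns once clockwise for 10 mm, so 2 mm is a fifth of a turn (two long ticks).
- gauge: the dial gauge clamped in the end of the arm: round case 57 mm across (in the stand's y and z), 21 mm thick, dial facing the stand's +x, standing on the arm. Origin: where the tip of its free stylus is, 38 mm below the arm's top, at the stand's x +55, y +29.5 mm, so over the top of the round when that is home.
- electrode_a: bystander: ribbed copper electrode 45 x 40 x 41 mm on the granite near its -y end. Origin: centre of underside.
- gauge_block: bystander: steel gauge block 35 x 9 x 20 mm on the granite near its -y end. Origin: centre of underside.
- electrode_b: bystander: ribbed copper electrode 75 x 55 x 47 mm on the bench, left. Origin: centre of underside.
- electrode_c: bystander: ribbed copper electrode 50 x 60 x 43 mm on the bench, right. Origin: centre of underside.
- vee_block: bystander: steel vee block 50 x 45 x 37 mm on the bench, right. Origin: centre of underside.
- stud: bystander: upright headed copper stud 38 mm across, 42 mm high, on the bench, left. Origin: centre of underside.
- driver: bystander: screwdriver lying on the bench, left.
Not all that is in view belongs to the job. What is shaped like the round but green or purple is not meant.

How it is judged (in metres and radians):
On the way:
1. the round lies squarely against the back stop, at rest (y of round in the frame of stop_face above -0.0186 m and angle between the x axis of round and the x axis of stand, either way round below 0.025 rad and linear speed of round below 0.01 m/s), for 0.2 s.
At the end, for the whole second after the job is handed in: the round is at rest on the granite against the back stop (gap under 1.6 mm, square to within 1.4 degrees), the stylus bears on it and the dial reads 2 mm, give or take 1 mm (y of round in the frame of stop_face between -0.0186 and -0.015 m and x of round in the frame of stop_face between -0.027 and 0.06 m and angle between the x axis of round and the x axis of stand, either way round below 0.025 rad and linear speed of round below 0.005 m/s and value of joint spindle between 0.001 and 0.003 m and contact force between gauge and round above 0.3 N); the robot touches nothing.
It fails at once if the fingers press on the round with more than 20 N (contact force between the fingers and round above 20 N).
It fails at once if the round is touched below its top (gripped, or shoved from behind): fingertips more than about 5 mm below its crest (contact force between the fingers and round above 0.5 N and z of the grasp point in the frame of stand below 0.104 m).
It fails at once if the round is lifted off or rolled off the granite (z of round in the frame of stand above 0.079 m or z of round in the frame of stand below 0.065 m).
It fails at once if the gauge is pushed by the robot, or its dial run past 5 mm (contact force between any of the fingers, the arm and gauge above 3 N or value of joint spindle above 0.005 m).
It fails at once if something else on the bench is disturbed (distance of any of electrode_a, electrode_b, electrode_c, gauge_block, vee_block, stud, driver from where it was at the start of the episode above 0.015 m).
It also fails if it takes over 67 s, if anything falls off the work surface, if the arm or the gripper's body presses on something with over 40 N, if the wrist force passes 120 N, or if a joint passes its speed limit or range.

## Working session

There is one attempt and no reset: what is moved stays moved. The work goes in short steps, Python scripts to look and compute and a shell command to move; the robot and the scene stay as the last step left them, time stands still between calls to the robot, and variables do not carry over. Pictures are saved under pics/ and viewed, at most 10 in all, crops included, and the job is handed in when it is done.

```bash
mkdir -p pics; ls; cat > h.py <<'E'
import numpy as np, cv2
from cell import *
from scipy.spatial.transform import Rotation as R
def cam(n):
    i=camera_info(n); p,d=read_camera(n); return i,p,d
def K(i):
    f=192/np.tan(np.radians(i["vertical_fov"])/2); return np.array([[f,0,i["cx"]],[0,f,i["cy"]],[0,0,1]])
def rot(i):
    a=np.array(i["attitude"],float)
    return a if a.shape==(3,3) else R.from_euler("xyz",a).as_matrix()
def rays(i,uv):
    q=cv2.undistortPoints(np.array(uv,float).reshape(-1,1,2),K(i),np.array(i["dist_coeffs"])).reshape(-1,2)
    return np.c_[q,np.ones(len(q))]@rot(i).T
def plane(i,uv,z):
    r=rays(i,uv); o=np.array(i["origin"]); return o+r*((z-o[2])/r[:,2])[:,None]
def pts(i,d,uv):
    uv=np.array(uv,int); return np.array(i["origin"])+rays(i,uv)*d[uv[:,1],uv[:,0]][:,None]
E
python3 - <<'E'
from h import *
for n in ("scene","top"):
    i,p,d=cam(n); print(i)
    cv2.imwrite(f"pics/{n}0.png",p[:,:,::-1]); np.savez(f"{n}0.npz",p=p,d=d)
print(state())
E
```

```text
pics
{'vertical_fov': 46.532207847618835, 'cx': 255.6519960897691, 'cy': 187.18673815595147, 'dist_coeffs': array([-0.11903409,  0.        ,  0.        ,  0.        ,  0.        ]), 'origin': array([1420.0176864 , -279.5225911 ,  822.49741446]), 'attitude': array([-2.20995122e+00, -4.31693294e-04,  1.28073901e+00])}
{'vertical_fov': 54.54380319546188, 'cx': 252.6318114048911, 'cy': 188.31851753594722, 'dist_coeffs': array([-0.04369028,  0.        ,  0.        ,  0.        ,  0.        ]), 'origin': array([ 356.30878893,  -14.93414338, 1404.78802634]), 'attitude': array([-3.04205992,  0.00357435, -1.54126474])}
{'t': 0.1, 'joints': array([ 1.11140497e+00,  4.91492551e-01,  1.55935643e+00, -1.31965773e-05,
        1.09167225e+00, -1.05597031e-01]), 'qvel': array([-1.05411132e-04, -2.17728642e-03, -5.67006624e-05,  2.24102954e-03,
       -2.22790861e-03, -7.24159788e-04]), 'tau': array([ 1.72559583e-03, -6.13628626e+01, -2.58610207e+01,  6.92938850e-02,
        4.70428797e-02, -2.83802234e-05]), 'eef_pos': array([216.41776684, 586.09602693, 179.43541961]), 'tcp_rot': array([-3.14066801e+00, -8.62333857e-05,  2.78780438e+00]), 'ft_force': array([ 0.21666558, -0.16438975, -0.13424656]), 'moment': array([-0.00257196, -0.01629526, -0.02738421]), 'grip_force': 0.0, 'opening': 0.9972502973445362}
```

View pics/scene0.png

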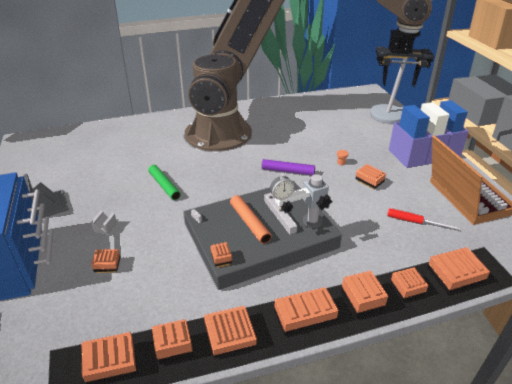

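View pics/top0.png

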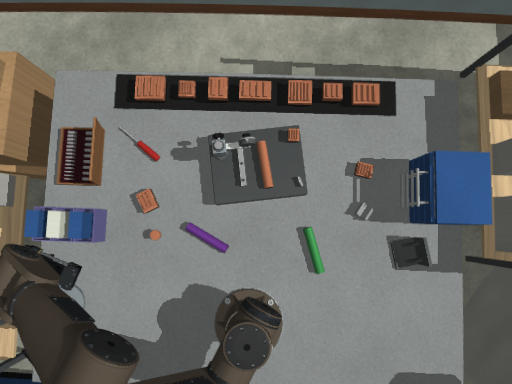

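Scene view: the copper round lies on the granite at (250,218). Things that could be mistaken for it are the green tube (163,182) and the purple tube (288,167). In the top view these are copper (264,164), green (314,249) and purple (207,237). I choose the copper one, which sits on the granite in front of the white stop (242,165), with the gauge and column at (218,147).

```bash
python3 - <<'E'
from h import *
z=np.load("top0.npz"); p,d=z["p"],z["d"]; i=camera_info("top")
big=cv2.resize(p[110:220,190:320],None,fx=6,fy=5.4,interpolation=cv2.INTER_CUBIC); cv2.imwrite("pics/crop.png",big[:,:,::-1])
# world point map
v,u=np.mgrid[0:384,0:512]; uv=np.c_[u.ravel(),v.ravel()]
P=pts(i,d,uv).reshape(384,512,3)
hsv=cv2.cvtColor(p,cv2.COLOR_RGB2HSV)
win=np.zeros((384,512),bool); win[115:215,195:320]=1
# granite
g=win&(abs(P[...,2]-56)<6)&(d>0); 
print("granite z",np.median(P[g][:,2]))
r=cv2.minAreaRect((P[g][:,:2]).astype(np.float32)); print("granite rect depth",r)
m=win&(hsv[...,2]<110)&(hsv[...,1]<90); 
n,l,s,c=cv2.connectedComponentsWithStats(g.astype(np.uint8)); 
cnt=max(cv2.findContours(g.astype(np.uint8),0,1)[0],key=cv2.contourArea).reshape(-1,2)
Q=plane(i,cnt,56); print("rect by ray",cv2.minAreaRect(Q[:,:2].astype(np.float32)))
# round
c=win&(hsv[...,1]>110)&((hsv[...,0]<15)|(hsv[...,0]>172))
n,l,s,ce=cv2.connectedComponentsWithStats(c.astype(np.uint8))
for k in range(1,n):
    if s[k,4]<40: continue
    q=np.argwhere(l==k)[:,::-1]; Z=P[l==k][:,2]
    W=plane(i,q,82)
    print(s[k],ce[k],"z95",np.percentile(Z,[5,50,95]),cv2.minAreaRect(W[:,:2].astype(np.float32)))
# stop: bright at z~80
for lo,hi in((74,86),(150,180),(185,205),(205,245)):
    b=win&(P[...,2]>lo)&(P[...,2]<hi)&~c
    W=P[b]; print(lo,hi,len(W),np.median(W,0) if len(W) else "",cv2.minAreaRect(W[:,:2].astype(np.float32)) if len(W)>3 else "")
E
```

```text
granite z 56.130844611928296
granite rect depth ((580.8878173828125, -19.082962036132812), (260.75537109375, 340.5489196777344), 8.002848625183105)
rect by ray ((580.353271484375, -19.087982177734375), (259.58050537109375, 339.45947265625), 8.043045997619629)
[288 129  11  13 138] [292.98550725 134.86956522] z95 [83.44470112 91.65620888 99.63526874] ((686.6958618164062, -146.87710571289062), (44.79756164550781, 36.33980941772461), 1.0842840671539307)
[257 141  16  47 411] [264.39416058 164.07542579] z95 [79.49328778 87.41210059 93.244094  ] ((577.7176513671875, -45.848548889160156), (170.271728515625, 31.409202575683594), 11.325268745422363)
74 86 250 [560.85240566  34.16164622  79.2798634 ] ((576.1229858398438, -63.19807434082031), (165.17337036132812, 223.49737548828125), 6.189577102661133)
150 180 281 [628.11467542  90.45910873 167.56145944] ((635.47998046875, 72.73779296875), (73.31404876708984, 129.6172637939453), 6.753355503082275)
185 205 94 [618.02011799 108.19238535 196.65680151] ((624.844482421875, 61.98656463623047), (30.509891510009766, 135.50958251953125), 11.390510559082031)
205 245 117 [629.41688558  15.99779025 219.75256946] ((630.30517578125, 17.62383460998535), (21.102279663085938, 51.43791198730469), 8.059885025024414)
```

View pics/crop.png

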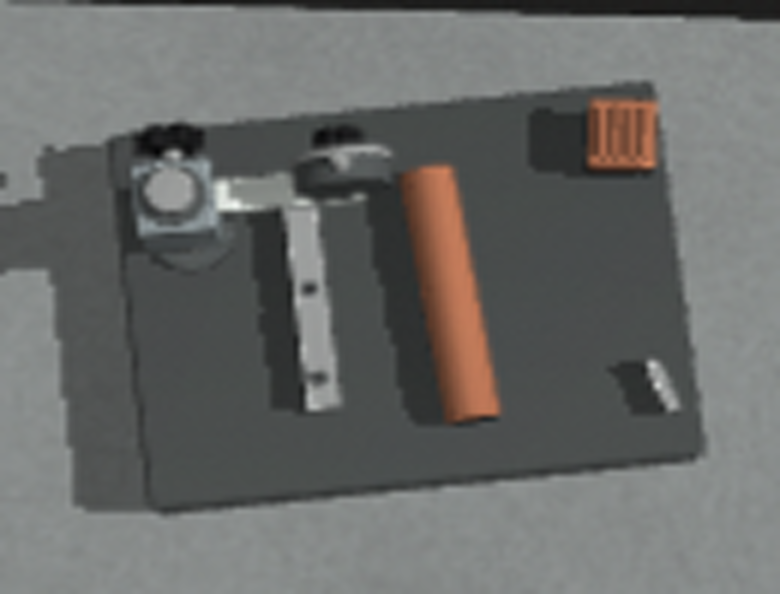

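The crop confirms the copper round, at crop (450,290), lying right of the stop and slightly skewed, with the electrode at top right and the gauge block at bottom right. Stand centre is (580.5, -19.1) with yaw 8.0°. The gauge position this predicts agrees with the measured (630, 17.7) to within 1 mm. The round is at stand (-6.5, -26), skewed by +3.3°. I'll move over it with the fingers shut.

Units first: shifts go in shares of 200 mm and turns go in shares of 90 degrees. So -108 mm / 200 = -0.54, -24.5 mm / 200 = -0.1225.

```bash
python3 -m handwheel '[{"trans": [0, 0, -0.1], "finger_gap": 0}, {"trans": [-0.135, -0.1225, -0.15], "finger_gap": 0}, {"trans": [-0.27, -0.245, -0.15], "finger_gap": 0}, {"trans": [-0.405, -0.3675, -0.15], "finger_gap": 0}, {"trans": [-0.54, -0.49, -0.15], "finger_gap": 0}]'
python3 -m handwheel '[{"trans": [-0.135, -0.1225, 0], "finger_gap": 0}, {"trans": [-0.27, -0.245, 0], "finger_gap": 0}, {"trans": [-0.405, -0.3675, 0], "finger_gap": 0}, {"trans": [-0.54, -0.49, 0], "finger_gap": 0}, {"trans": [-0.675, -0.6125, 0], "finger_gap": 0}]'
python3 -m handwheel '[{"trans": [-0.135, -0.1225, 0], "finger_gap": 0}, {"trans": [-0.27, -0.245, 0], "finger_gap": 0}, {"trans": [-0.405, -0.3675, 0], "finger_gap": 0}, {"trans": [-0.54, -0.49, 0], "finger_gap": 0}, {"trans": [-0.675, -0.6125, 0], "finger_gap": 0}]'
python3 -m handwheel '[{"trans": [-0.135, -0.1225, 0], "finger_gap": 0}, {"trans": [-0.27, -0.245, 0], "finger_gap": 0}, {"trans": [-0.405, -0.3675, 0], "finger_gap": 0}, {"trans": [-0.54, -0.49, 0], "finger_gap": 0}, {"trans": [-0.675, -0.6125, 0], "finger_gap": 0}]'
python3 -m handwheel '[{"trans": [-0.135, -0.1225, 0], "yaw": -0.0764, "finger_gap": 0}, {"trans": [-0.135, -0.1225, 0], "yaw": -0.1528, "finger_gap": 0}, {"trans": [-0.135, -0.1225, 0], "yaw": -0.2292, "finger_gap": 0}, {"trans": [-0.135, -0.1225, 0], "yaw": -0.3056, "finger_gap": 0}, {"trans": [-0.135, -0.1225, 0], "yaw": -0.3151, "finger_gap": 0}]'
cat > s.py <<'E'
from h import *
Y=np.radians(8.03);C=np.array([580.5,-19.1])
Rm=np.array([[np.cos(Y),np.sin(Y)],[-np.sin(Y),np.cos(Y)]])
def st(xy): return (np.atleast_2d(xy)-C)@Rm.T
def look(n,save=None):
    i,p,d=cam(n); hsv=cv2.cvtColor(p,cv2.COLOR_RGB2HSV)
    if save: cv2.imwrite(save,p[:,:,::-1])
    v,u=np.mgrid[0:384,0:512]; P=pts(i,d,np.c_[u.ravel(),v.ravel()]).reshape(384,512,3)
    S=P.copy(); S[...,:2]=st(P[...,:2].reshape(-1,2)).reshape(384,512,2)
    c=(hsv[...,1]>110)&((hsv[...,0]<15)|(hsv[...,0]>172))&(abs(S[...,0])<110)&(S[...,1]>-75)&(S[...,1]<60)&(S[...,2]>60)&(S[...,2]<96)
    return i,p,d,S,c
def rnd(n,save=None):
    i,p,d,S,c=look(n,save); Q=S[c]
    # crest: cylinder surface fit in y,z: y=a+b x centre, z=73+sqrt(17^2-(y-yc)^2)
    from scipy.optimize import least_squares
    g=lambda v:np.hypot((Q[:,1]-v[0]-v[1]*Q[:,0]),Q[:,2]-v[2])-17
    r=least_squares(g,[np.median(Q[:,1]),0,73],loss="soft_l1")
    x=np.percentile(Q[:,0],[1,99])
    print(n,len(Q),"y@x0 %.1f slope %.3f zc %.1f"%tuple(r.x),"x ends",x.round(1))
if __name__=="__main__":
    s=state(); print("t",s["t"],"tool st",st(s["eef_pos"][:2]).round(1),s["eef_pos"].round(1),s["tcp_rot"].round(3),s["ft_force"].round(2))
    rnd("scene")
    rnd("top")
E
python3 s.py
```

```text
t: 0.52
eef_pos: [284.1, 455.5, 209.8]
tcp_rot: [-3.141, -0.0, 2.788]
ft_force: [1.0, 0.2, 0.1]
opening: 0.707
grip_force: 0.0
t: 0.93
eef_pos: [368.4, 293.6, 209.9]
tcp_rot: [-3.142, -0.0, 2.788]
ft_force: [0.3, 1.2, 0.5]
opening: 0.356
grip_force: 0.0
t: 1.35
eef_pos: [452.6, 131.8, 209.9]
tcp_rot: [-3.142, -0.0, 2.788]
ft_force: [0.4, 0.8, -0.4]
opening: 0.027
grip_force: 0.0
t: 1.77
eef_pos: [536.9, -29.9, 209.8]
tcp_rot: [3.142, -0.0, 2.788]
ft_force: [0.4, 0.1, 0.9]
opening: 0.003
grip_force: 0.0
t: 2.18
eef_pos: [553.2, -60.7, 209.5]
tcp_rot: [3.141, -0.001, -2.995]
ft_force: [0.2, 0.9, -0.1]
opening: 0.003
grip_force: 0.0
t 2.1833 tool st [[-32.9 -37.3]] [553.2 -60.7 209.5] [ 3.141e+00 -1.000e-03 -2.995e+00] [ 0.22  0.91 -0.11]
scene 656 y@x0 -24.4 slope 0.058 zc 72.3 x ends [-87.2  80.4]
  return _methods._mean(a, axis=axis, dtype=dtype,
  ret = ret.dtype.type(ret / rcount)
Traceback (most recent call last):
  File "s.py", line 23, in <module>
    rnd("top")
    ~~~^^^^^^^
  File "s.py", line 17, in rnd
    r=least_squares(g,[np.median(Q[:,1]),0,73],loss="soft_l1")
ValueError: Initial guess is outside of provided bounds
```

Scaled: 114 mm / 200 = 0.57, 105 mm / 200 = 0.525.

```bash
sed -i 's/^    rnd("top")//' s.py
python3 -m handwheel '[{"trans": [0, 0.015, 0.125], "finger_gap": 0}, {"trans": [0, 0.015, 0.275], "finger_gap": 0}, {"trans": [0, 0.015, 0.425], "finger_gap": 0}, {"trans": [0, 0.015, 0.525], "finger_gap": 0}, {"trans": [0, 0.015, 0.57], "finger_gap": 0}]'
python3 -m handwheel '[{"trans": [0, 0, 0.0025], "finger_gap": 0}, {"trans": [0, 0, 0.005], "finger_gap": 0}, {"trans": [0, 0, 0.0075], "finger_gap": 0}, {"trans": [0, 0, 0.01], "finger_gap": 0}, {"trans": [0, 0, 0.011], "finger_gap": 0}]'; python3 -m handwheel '[{"finger_gap": 0}]'
```

```text
t: 2.7
eef_pos: [551.7, -57.0, 93.4]
tcp_rot: [3.14, -0.003, -3.004]
ft_force: [0.2, -0.2, 0.0]
opening: 0.003
grip_force: 0.0
t: 3.12
eef_pos: [553.3, -57.5, 94.7]
tcp_rot: [-3.141, 0.002, -3.001]
ft_force: [-0.4, -0.5, 0.7]
opening: 0.003
grip_force: 0.0
t: 3.2
eef_pos: [553.2, -57.5, 94.4]
tcp_rot: [-3.141, 0.001, -3.001]
ft_force: [-0.9, -0.2, -0.1]
opening: 0.008
grip_force: 0.0
```

Scaled: 2.5 mm / 200 = 0.0125, 2 mm / 200 = 0.01.

```bash
python3 -m handwheel '[{"trans": [0, 0, 0.0025], "finger_gap": 0}, {"trans": [0, 0, 0.005], "finger_gap": 0}, {"trans": [0, 0, 0.0075], "finger_gap": 0}, {"trans": [0, 0, 0.01], "finger_gap": 0}, {"trans": [0, 0, 0.0125], "finger_gap": 0}]'|egrep "pos|for";python3 -m handwheel '[{"trans": [0, 0, 0.0015], "finger_gap": 0}, {"trans": [0, 0, 0.003], "finger_gap": 0}, {"trans": [0, 0, 0.0045], "finger_gap": 0}]'|egrep "pos|ft"; python3 -m handwheel '[{"trans": [0, 0, 0.001], "finger_gap": 0}, {"trans": [0, 0, 0.0015], "finger_gap": 0}]'|egrep "pos|ft"; python3 -m handwheel '[{"trans": [0, 0, 0.001], "finger_gap": 0}, {"trans": [0, 0, 0.0015], "finger_gap": 0}]'|egrep "pos|ft"
```

```text
eef_pos: [552.9, -57.4, 91.1]
ft_force: [0.1, 0.2, -0.0]
grip_force: 0.0
eef_pos: [552.9, -57.4, 90.2]
ft_force: [-0.1, -0.8, 0.6]
eef_pos: [552.9, -57.5, 90.0]
ft_force: [0.3, 0.4, 0.5]
eef_pos: [552.9, -57.4, 89.7]
ft_force: [-0.4, -1.0, -0.2]
```

Scaled: 0.3 mm / 200 = 0.0015, 0.2 mm / 200 = 0.001.

```bash
python3 -m handwheel '[{"trans": [0, 0, 0.001], "finger_gap": 0}, {"trans": [0, 0, 0.0015], "finger_gap": 0}]'|egrep "pos|ft";python3 -m handwheel '[{"trans": [0, 0, 0.001], "finger_gap": 0}, {"trans": [0, 0, 0.0015], "finger_gap": 0}]'|egrep "pos|ft";python3 -m handwheel '[{"trans": [0, 0, 0.001], "finger_gap": 0}, {"trans": [0, 0, 0.0015], "finger_gap": 0}]'|egrep "pos|ft"; python3 s.py
```

```text
eef_pos: [552.9, -57.5, 89.4]
ft_force: [-0.6, 0.0, 0.5]
eef_pos: [552.9, -57.5, 89.1]
ft_force: [-0.6, -0.4, 0.5]
eef_pos: [552.9, -57.4, 88.8]
ft_force: [-0.6, 0.2, 0.8]
t 4.7 tool st [[-32.7 -34.1]] [552.9 -57.4  88.8] [ 3.142  0.    -3.   ] [-0.61  0.2   0.85]
scene 653 y@x0 -24.3 slope 0.055 zc 72.4 x ends [-88.2  79.8]
```

```bash
python3 - <<'E'
from h import *
i,p,d=cam("scene"); c=p[165:265,195:335]; cv2.imwrite("pics/touch.png",cv2.resize(c,None,fx=5.5,fy=5.5,interpolation=cv2.INTER_CUBIC)[:,:,::-1])
E
```

```text
(no output)
```

View pics/touch.png

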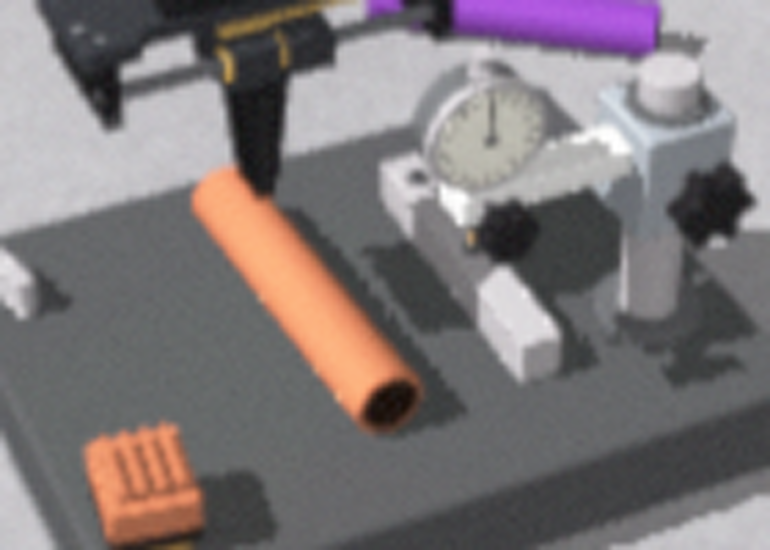

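```bash
python3 - <<'E'
from h import *
from s import Rm,C,st
i=camera_info("scene"); M=rot(i)
def pr(W): 
    W=np.atleast_2d(np.array(W,float)); q,_=cv2.projectPoints((W-i["origin"])@M,np.zeros(3),np.zeros(3),K(i),i["dist_coeffs"]); q=q.reshape(-1,2); return ((q-[195,165])*5.5).round()
e=state()["eef_pos"]; print(pr(e))
w=lambda x,y,z: np.r_[C+np.array([x,y])@Rm,z]
print("crest",pr([w(x,-24.4+.056*x,90) for x in(-88,-33,0,80)]))
i2,p,d=cam("scene")
for c in((262,190),(258,170),(265,130),(230,200),(300,260)):
    u=int(195+c[0]/5.5);v=int(165+c[1]/5.5); P=pts(i2,d,[[u,v]])[0]; print(c,st(P[:2]).round(1),P[2].round(1),p[v,u])
E
```

```text
[[258. 240.]]
crest [[222. 170.]
 [273. 233.]
 [305. 273.]
 [389. 377.]]
(262, 190) [[-20.3 -38.4]] 130.5 [41 36 36]
(258, 170) [[-19.6 -41.1]] 144.5 [28 26 28]
(265, 130) [[-24.5 -33.4]] 160.5 [26 29 32]
(230, 200) [[-69.  -35.6]] 88.1 [251 174 124]
(300, 260) [[-10.6 -23.9]] 90.4 [238 152 109]
```

```bash
python3 - <<'E'
from h import *
from s import st
i,p,d=cam("scene")
v,u=np.mgrid[196:212,236:248]
P=pts(i,d,np.c_[u.ravel(),v.ravel()])
for r in range(16):
    print(196+r,[("%d/%d/%d"%(*st(P[r*12+k][:2])[0],P[r*12+k][2]))+("c" if p[196+r,236+k,0]>150 else "") for k in range(1,12)])
s=state();print(s["ft_force"],s["moment"])
i,p,d=cam("wrist"); print(i["origin"],i["attitude"]);cv2.imwrite("pics/wrist.png",p[:,:,::-1])
E
```

```text
196 ['-87/-25/88c', '794/-375/822', '-27/-43/136', '-22/-42/140', '-20/-40/140', '-23/-36/137', '-22/-34/137', '-20/-32/137', '-20/-29/137', '-116/13/55', '-114/15/56']
197 ['-83/-26/88c', '-79/-25/91c', '-35/-40/126', '-22/-42/136', '-21/-40/136', '-23/-37/134', '-24/-33/132', '-18/-33/136', '-19/-30/134', '-111/11/55', '-110/14/55']
198 ['-77/-29/89c', '-77/-26/89c', '-31/-42/127c', '-21/-43/134', '-20/-40/134', '-20/-38/133', '-23/-34/130', '-21/-32/131', '-108/6/56', '-108/10/55', '-108/13/54']
199 ['-75/-30/88c', '-75/-27/87c', '-71/-25/89c', '-29/-40/124c', '-21/-40/130', '-20/-38/130', '-22/-34/127', '-20/-32/128', '-105/5/55', '-106/9/53', '-102/10/55']
200 ['-69/-32/90c', '-73/-28/86c', '-67/-27/89c', '-66/-25/89c', '-22/-40/125', '-22/-37/125', '-20/-35/125', '-22/-32/124', '-99/3/56', '-99/6/55', '-100/9/54']
201 ['-64/-34/91c', '-64/-31/89c', '-65/-28/87c', '-66/-25/86c', '-63/-23/88c', '-22/-37/122c', '-62/-18/86c', '-99/0/53', '-96/1/55', '-96/4/55', '-95/7/54']
202 ['-62/-35/89c', '-64/-31/86c', '-61/-29/87c', '-58/-28/90c', '-58/-25/88c', '-56/-23/89c', '-57/-20/88c',
[... 1033 characters left out ...]
8/-24/90c', '-29/-21/88c']
209 ['-47/-42/79c', '-40/-42/84c', '-39/-39/83c', '-37/-37/85c', '-36/-35/85c', '-31/-34/88c', '-30/-31/87c', '-28/-29/88c', '-29/-27/87c', '-27/-24/88c', '-23/-23/90c']
210 ['-45/-42/77c', '-40/-42/81c', '-38/-39/81c', '-34/-38/84c', '-30/-37/87c', '-27/-36/88c', '-26/-33/88c', '-25/-31/88c', '-27/-27/86c', '-24/-26/87c', '-18/-26/92c']
211 ['-41/-44/77c', '-40/-42/77c', '-33/-42/82c', '-31/-40/83c', '-29/-38/84c', '-28/-35/84c', '-24/-34/86c', '-22/-32/87c', '-20/-30/88c', '-18/-29/89c', '-18/-26/88c']
[-0.63274533  1.16148672 -0.29576738] [0.03165426 0.03180473 0.03465195]
[478.63700799 -68.12935183 292.2581055 ] [ 2.87007901e+00 -9.46552407e-04  1.71132137e+00]
```

View pics/wrist.png

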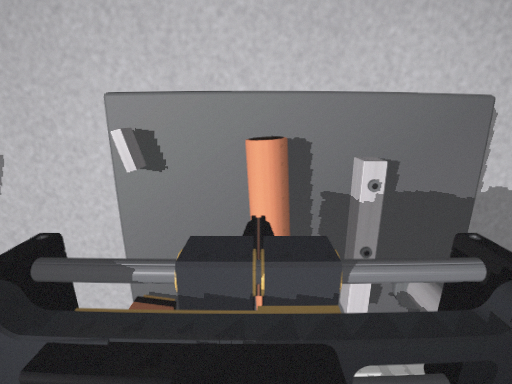

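```bash
python3 - <<'E'
from h import *
from s import st
print(state()["eef_pos"])
i,p,d=cam("wrist"); print("wrist at",i["origin"])
for q in((130,200),(200,130),(440,160),(270,150),(267,170),(268,200),(375,162),(258,217),(254,219),(263,219),(252,225),(265,225),(250,232),(268,232),(258,228),(256,245),(258,260),(215,250),(215,238)):
    P=pts(i,d,[q])[0]; print(q,st(P[:2]).round(1)[0],P[2].round(1),d[q[1],q[0]].round(),p[q[1],q[0]])
E
```

```text
[552.90463623 -57.43299449  88.82907812]
wrist at [478.63743168 -68.12930147 292.26228758]
(130, 200) [ -33.6 -152.5] 55.2 248.0 [118 121 121]
(200, 130) [-96.5 -83.8] 55.5 231.0 [122 124 124]
(440, 160) [-71.2 129.2] 55.6 238.0 [ 96  96 103]
(270, 150) [-83.3 -25.2] 88.5 203.0 [225 144 108]
(267, 170) [-67.9 -27.2] 87.8 208.0 [236 159 119]
(268, 200) [-44.  -26.2] 88.1 214.0 [234 154 115]
(375, 162) [-72.7  60. ] 77.7 216.0 [197 195 199]
(258, 217) [-28.8 -34.1] 85.8 220.0 [190 120  93]
(254, 219) [-43.9 -36.7] 128.8 175.0 [34 32 32]
(263, 219) [-43.8 -30.9] 128.6 175.0 [31 29 30]
(252, 225) [-44.1 -37.8] 139.4 164.0 [28 27 30]
(265, 225) [-43.8 -29.9] 138.7 165.0 [32 33 33]
(250, 232) [-43.9 -38.8] 149.3 155.0 [26 30 26]
(268, 232) [-44.2 -28.5] 150.0 154.0 [26 32 31]
(258, 228) [-42.6 -34.2] 140.4 164.0 [94 69 60]
(256, 245) [-42.8 -35.2] 163.4 142.0 [34 32 35]
(258, 260) [-62.9 -34.2] 214.0 87.0 [61 61 62]
(215, 250) [-67.  -47.8] 215.0 85.0 [43 43 48]
(215, 238) [-67.4 -49. ] 207.1 93.0 [39 43 49]
```

```bash
python3 - <<'E'
from h import *
z=np.load("scene0.npz"); i=camera_info("scene"); p,d=z["p"],z["d"]
v,u=np.mgrid[0:384,0:512]; P=pts(i,d,np.c_[u.ravel(),v.ravel()]).reshape(384,512,3)
m=(np.hypot(P[...,0]-216.5,P[...,1]-586.3)<90)&(P[...,2]>120)&(p.max(2)<90)
Q=P[m]; t=np.array([np.sin(2.788),-np.cos(2.788)])
y=(Q[:,:2]-[216.5,586.3])@t
for a in range(150,320,10):
    k=(Q[:,2]>=a)&(Q[:,2]<a+10)
    if k.any(): print(a,k.sum(),y[k].min().round(),y[k].max().round(), np.sort(y[k].round())[:: max(1,k.sum()//12)])
E
```

```text
210 9 -54.0 50.0 [-54. -53. -52. -52.  46.  47.  48.  49.  50.]
220 13 -55.0 49.0 [-55. -55. -52. -51. -50.  45.  47.  48.  48.  48.  48.  49.  49.]
230 17 -57.0 52.0 [-57. -56. -56. -54. -54. -53. -52. -52. -49.  44.  46.  47.  48.  48.
  49.  51.  52.]
240 26 -58.0 53.0 [-58. -57. -57. -56. -54. -53. -51.  42.  44.  44.  46.  48.  49.]
250 27 -59.0 54.0 [-59. -59. -58. -56. -55. -52. -47.  44.  45.  46.  47.  51.  52.  54.]
260 31 -60.0 57.0 [-60. -59. -58. -57. -53. -52. -51.  45.  45.  46.  46.  48.  50.  51.
  55.  57.]
270 24 -61.0 58.0 [-61. -58. -58. -55. -52.  46.  47.  48.  49.  51.  53.  57.]
280 29 -61.0 60.0 [-61. -60. -59. -56. -53. -51.  46.  48.  48.  49.  50.  53.  56.  57.
  60.]
290 40 -83.0 78.0 [-83. -83. -82. -81. -76. -68. -55.  48.  50.  51.  60.  69.  75.  78.]
300 91 -84.0 78.0 [-84. -82. -80. -71. -63. -55.   8.  30.  47.  49.  53.  64.  72.]
310 95 -89.0 81.0 [-89. -78. -71. -65. -59. -51.  48.  50.  55.  58.  62.  66.  71.  78.]
```

Two views agree that the fingers really end about 33 mm above the reported TCP: tip at z≈122 against 88.8 reported. They hadn't touched yet. The wrist picture shows the closed tips at (258,217), thin (about 6 mm) in the closing direction and about 22 mm wide. I'll turn the tool 90° so the wide side lies along the roll, working near the round's -x end.

Scaled: 27 mm / 200 = 0.135, 18 mm / 200 = 0.09.

```bash
python3 -c "
from cell import state;print(state()['joints'].round(2))"
python3 -m handwheel '[{"trans": [0.045, -0.005, 0], "finger_gap": 0}, {"trans": [0.09, -0.01, 0], "finger_gap": 0}, {"trans": [0.135, -0.015, 0], "finger_gap": 0}, {"trans": [0.135, -0.015, 0], "finger_gap": 0}]'|egrep "pos|rot"
python3 -m handwheel '[{"yaw": -0.0764, "finger_gap": 0}, {"yaw": -0.1528, "finger_gap": 0}, {"yaw": -0.2292, "finger_gap": 0}, {"yaw": -0.3056, "finger_gap": 0}, {"yaw": -0.382, "finger_gap": 0}]'|egrep "pos|rot"
python3 -m handwheel '[{"yaw": -0.0764, "finger_gap": 0}, {"yaw": -0.1528, "finger_gap": 0}, {"yaw": -0.2292, "finger_gap": 0}, {"yaw": -0.3056, "finger_gap": 0}, {"yaw": -0.382, "finger_gap": 0}]'|egrep "pos|rot"
python3 -m handwheel '[{"yaw": -0.0764, "finger_gap": 0}, {"yaw": -0.1528, "finger_gap": 0}, {"yaw": -0.2355, "finger_gap": 0}, {"yaw": -0.2355, "finger_gap": 0}]'|egrep "pos|rot"
python3 s.py;  python3 -c "
from cell import state;print(state()['joints'].round(2))"
```

```text
[-0.22  0.51  1.83  0.    0.81 -1.93]
eef_pos: [524.5, -64.5, 88.8]
tcp_rot: [3.141, -0.001, -3.001]
eef_pos: [526.5, -64.4, 89.0]
tcp_rot: [-3.141, 0.0, -2.395]
eef_pos: [523.5, -33.2, 75.2]
tcp_rot: [-3.073, -0.125, -1.977]
eef_pos: [507.5, -9.4, 45.0]
tcp_rot: [-3.06, -0.235, -1.669]
t 6.5 tool st [[-70.9  19.8]] [507.5  -9.4  45. ] [-3.06  -0.235 -1.669] [-0.8   0.41 -0.55]
scene 665 y@x0 -24.3 slope 0.055 zc 72.2 x ends [-88.3  80.2]
[-0.    0.52  2.02 -0.45  0.58 -2.68]
```

Scaled: -60 mm / 200 = -0.3, -40 mm / 200 = -0.2.

```bash
python3 -m handwheel '[{"trans": [0, 0, -0.1], "finger_gap": 0}, {"trans": [0, 0, -0.2], "finger_gap": 0}, {"trans": [0, 0, -0.3], "finger_gap": 0}]'|egrep "pos|rot|ft"
python3 -m handwheel '[{"yaw": 0.0764, "finger_gap": 0}, {"yaw": 0.1528, "finger_gap": 0}, {"yaw": 0.2292, "finger_gap": 0}, {"yaw": 0.3056, "finger_gap": 0}, {"yaw": 0.382, "finger_gap": 0}]'|egrep "pos|rot|ft"
python3 -m handwheel '[{"yaw": 0.0764, "finger_gap": 0}, {"yaw": 0.1528, "finger_gap": 0}, {"yaw": 0.2292, "finger_gap": 0}, {"yaw": 0.3056, "finger_gap": 0}, {"yaw": 0.382, "finger_gap": 0}]'|egrep "pos|rot|ft"

```

```text
eef_pos: [501.4, 10.3, 98.4]
tcp_rot: [-3.049, -0.249, -1.688]
ft_force: [0.6, -1.1, 0.2]
eef_pos: [501.8, 10.0, 98.2]
tcp_rot: [-2.923, -0.151, -2.299]
ft_force: [0.1, -0.9, -0.4]
eef_pos: [501.8, 10.0, 98.1]
tcp_rot: [-2.876, -0.004, -2.883]
ft_force: [-0.5, -0.4, 0.5]
```

Scaled: -120 mm / 200 = -0.6, -90 mm / 200 = -0.45.

```bash
python3 -m handwheel '[{"trans": [0, 0, -0.15], "finger_gap": 0}, {"trans": [0, 0, -0.3], "finger_gap": 0}, {"trans": [0, 0, -0.45], "finger_gap": 0}, {"trans": [0, 0, -0.6], "finger_gap": 0}, {"trans": [0, 0, -0.6], "finger_gap": 0}]'|egrep "pos|rot|ft"
python3 -c "
from cell import state;s=state();print(s['joints'].round(3));from scipy.spatial.transform import Rotation as R;print(R.from_euler('xyz',s['tcp_rot']).as_matrix().round(3))"
```

```text
eef_pos: [495.7, 41.8, 218.8]
tcp_rot: [-2.875, 0.002, -2.876]
ft_force: [-0.1, 0.0, 0.7]
[ 0.112  0.265  1.846 -0.312  1.009 -1.56 ]
[[-0.965 -0.252  0.071]
 [-0.262  0.931 -0.253]
 [-0.002 -0.263 -0.965]]
```

Scaled: 0.625 rad / 1.5708 = 0.3979.

```bash
for k in 1; do
python3 -m handwheel '[{"yaw": 0.0796, "finger_gap": 0}, {"yaw": 0.1592, "finger_gap": 0}, {"yaw": 0.2387, "finger_gap": 0}, {"yaw": 0.3183, "finger_gap": 0}, {"yaw": 0.3979, "finger_gap": 0}]'|egrep "pos|rot"
python3 -m handwheel '[{"yaw": 0.0796, "finger_gap": 0}, {"yaw": 0.1592, "finger_gap": 0}, {"yaw": 0.2387, "finger_gap": 0}, {"yaw": 0.3183, "finger_gap": 0}, {"yaw": 0.3979, "finger_gap": 0}]'|egrep "pos|rot"
python3 -m handwheel '[{"yaw": 0.0796, "finger_gap": 0}, {"yaw": 0.1592, "finger_gap": 0}, {"yaw": 0.2387, "finger_gap": 0}, {"yaw": 0.3183, "finger_gap": 0}, {"yaw": 0.3979, "finger_gap": 0}]'|egrep "pos|rot"
python3 -m handwheel '[{"yaw": 0.0796, "finger_gap": 0}, {"yaw": 0.1592, "finger_gap": 0}, {"yaw": 0.2387, "finger_gap": 0}, {"yaw": 0.3183, "finger_gap": 0}, {"yaw": 0.3979, "finger_gap": 0}]'|egrep "pos|rot"
python3 -m handwheel '[{"yaw": 0.0796, "finger_gap": 0}, {"yaw": 0.1592, "finger_gap": 0}, {"yaw": 0.2387, "finger_gap": 0}, {"yaw": 0.3183, "finger_gap": 0}, {"yaw": 0.3979, "finger_gap": 0}]'|egrep "pos|rot"
python3 -m handwheel '[{"yaw": 0.0796, "finger_gap": 0}, {"yaw": 0.1592, "finger_gap": 0}, {"yaw": 0.2387, "finger_gap": 0}, {"yaw": 0.3183, "finger_gap": 0}, {"yaw": 0.3979, "finger_gap": 0}]'|egrep "pos|rot"; done
cat > j.py <<'E'
from cell import state;s=state();print(s["t"],s['eef_pos'].round(1),s['joints'].round(3));from scipy.spatial.transform import Rotation as R;print("toolz",R.from_euler('xyz',s['tcp_rot']).as_matrix()[:,2].round(4))
E
python3 j.py
python3 -m handwheel '[{"yaw": 0.0796, "finger_gap": 0}, {"yaw": 0.1592, "finger_gap": 0}, {"yaw": 0.2387, "finger_gap": 0}, {"yaw": 0.3183, "finger_gap": 0}, {"yaw": 0.382, "finger_gap": 0}]'|egrep "pos|rot"; python3 j.py
```

```text
eef_pos: [493.9, 40.6, 213.3]
tcp_rot: [-2.923, 0.15, 2.792]
eef_pos: [493.9, 40.6, 213.2]
tcp_rot: [-3.052, 0.25, 2.162]
eef_pos: [493.9, 40.5, 213.2]
tcp_rot: [3.065, 0.254, 1.516]
eef_pos: [493.9, 40.5, 213.2]
tcp_rot: [2.93, 0.161, 0.884]
eef_pos: [493.9, 40.5, 213.3]
tcp_rot: [2.877, 0.009, 0.274]
eef_pos: [493.9, 40.5, 213.2]
tcp_rot: [2.92, -0.147, -0.333]
10.55 [493.9  40.5 213.2] [ 0.11   0.272  1.852 -0.313  1.004  2.197]
toolz [ 0.0629 -0.2543 -0.9651]
eef_pos: [496.0, 25.0, 219.4]
tcp_rot: [3.046, -0.214, -0.899]
10.9667 [496.   25.  219.4] [ 0.058  0.261  1.843 -0.272  1.01   2.68 ]
toolz [ 0.0565 -0.2247 -0.9728]
```

Scaled: 0.25 rad / 1.5708 = 0.1592.

```bash
python3 -m handwheel '[{"yaw": 0.0796, "finger_gap": 0}, {"yaw": 0.1592, "finger_gap": 0}, {"yaw": 0.2387, "finger_gap": 0}]'>/dev/null; python3 j.py;python3 -m handwheel '[{"yaw": 0.0796, "finger_gap": 0}, {"yaw": 0.1592, "finger_gap": 0}]'>/dev/null; python3 j.py;
```

```text
11.2167 [495.1 -20.5 229.8] [-0.102  0.225  1.848 -0.141  0.994  2.685]
toolz [ 0.0668 -0.125  -0.9899]
11.3833 [487.7 -55.5 232.1] [-0.222  0.204  1.865 -0.049  0.98   2.685]
toolz [ 0.0814 -0.0602 -0.9949]
```

Scaled: 0.18 rad / 1.5708 = 0.1146.

```bash
python3 -m handwheel '[{"yaw": 0.0637, "finger_gap": 0}, {"yaw": 0.1146, "finger_gap": 0}]'>/dev/null; python3 j.py;
```

```text
11.55 [477.6 -84.5 230.9] [-0.323  0.191  1.886  0.023  0.967  2.685]
toolz [ 0.0984 -0.0132 -0.9951]
```

Units first: shifts go in shares of 200 mm and turns go in shares of 90 degrees. So 0.1 rad / 1.5708 = 0.0637.

```bash
python3 -m handwheel '[{"yaw": 0.0637, "finger_gap": 0}]'>/dev/null; python3 j.py;
```

```text
11.6333 [471.2 -99.4 229.4] [-0.378  0.185  1.899  0.063  0.961  2.685]
toolz [ 0.1093  0.0118 -0.9939]
```

```bash
cat > g.py <<'E'
import sys; from s import *
L=33.
def info():
    s=state(); M=R.from_euler('xyz',s['tcp_rot']).as_matrix(); tip=s['eef_pos']-L*M[:,2]; return s,M,tip
def show(t=None):
    s,M,tip=info(); B=np.eye(3);B[:2,:2]=Rm
    a=B@M[:,0]; print("t %.2f"%s["t"],"tip st",st(tip[:2])[0].round(1),tip[2].round(1),"toolx in stand",a.round(3),"toolz",(B@M[:,2]).round(3),"j6",s['joints'][5].round(2),"F",s["ft_force"].round(1))
    c=B@M; # turn th: x' = cos*x+sin*y ; want x' along +-stand y
    for sg in(1,-1):
        th=np.arctan2(sg*c[1,1],sg*c[1,0]); print(" toolx->%+dy: turn %.3f"%(sg,th))
    if t is not None:
        w=np.r_[C+np.array(t[:2])@Rm,t[2]]-tip; print(" move tool axes",(w@M).round(1))
if __name__=="__main__": show([float(v) for v in sys.argv[1:]] or None)
E
python3 g.py -60 -37 150
```

```text
t 11.63 tip st [-123.   -64.1] 262.2 toolx in stand [-0.094 -0.996 -0.007] toolz [ 0.11  -0.004 -0.994] j6 2.68 F [ 0.   0.3 -0.1]
 toolx->+1y: turn 3.047
 toolx->-1y: turn -0.095
 move tool axes [-32.2 -47.5 118.4]
```

Scaled: -0.625 rad / 1.5708 = -0.3979.

```bash

python3 -m handwheel '[{"yaw": -0.0796, "finger_gap": 0}, {"yaw": -0.1592, "finger_gap": 0}, {"yaw": -0.2387, "finger_gap": 0}, {"yaw": -0.3183, "finger_gap": 0}, {"yaw": -0.3979, "finger_gap": 0}]'>/dev/null
python3 -m handwheel '[{"yaw": -0.0796, "finger_gap": 0}, {"yaw": -0.1592, "finger_gap": 0}, {"yaw": -0.2387, "finger_gap": 0}, {"yaw": -0.3183, "finger_gap": 0}, {"yaw": -0.3979, "finger_gap": 0}]'>/dev/null
python3 -m handwheel '[{"yaw": -0.0796, "finger_gap": 0}, {"yaw": -0.1592, "finger_gap": 0}, {"yaw": -0.2387, "finger_gap": 0}, {"yaw": -0.3183, "finger_gap": 0}, {"yaw": -0.3979, "finger_gap": 0}]'>/dev/null
python3 -m handwheel '[{"yaw": -0.0796, "finger_gap": 0}, {"yaw": -0.1592, "finger_gap": 0}, {"yaw": -0.2387, "finger_gap": 0}, {"yaw": -0.3183, "finger_gap": 0}, {"yaw": -0.3979, "finger_gap": 0}]'>/dev/null
python3 -m handwheel '[{"yaw": -0.0796, "finger_gap": 0}, {"yaw": -0.1592, "finger_gap": 0}, {"yaw": -0.2387, "finger_gap": 0}, {"yaw": -0.3183, "finger_gap": 0}, {"yaw": -0.3979, "finger_gap": 0}]'>/dev/null
python3 -m handwheel '[{"yaw": -0.07, "finger_gap": 0}, {"yaw": -0.07, "finger_gap": 0}]'>/dev/null
python3 g.py -60 -37 120
```

```text
t 13.88 tip st [-122.8  -63.5] 262.1 toolx in stand [-0.006  1.    -0.005] toolz [ 0.109 -0.004 -0.994] j6 -0.56 F [ 0.7 -0.8 -0.6]
 toolx->+1y: turn 0.007
 toolx->-1y: turn -3.135
 move tool axes [ 26.8  47.2 147.9]
```

Scaled: 140 mm / 200 = 0.7, 120 mm / 200 = 0.6.

```bash

python3 -m handwheel '[{"trans": [0.03, 0.055, 0.15], "finger_gap": 0}, {"trans": [0.065, 0.115, 0.3], "finger_gap": 0}, {"trans": [0.1, 0.175, 0.45], "finger_gap": 0}, {"trans": [0.134, 0.236, 0.6], "finger_gap": 0}, {"trans": [0.134, 0.236, 0.7], "finger_gap": 0}]'>/dev/null
python3 -m handwheel '[{"trans": [0, 0, 0.025], "finger_gap": 0}, {"trans": [0, 0, 0.04], "finger_gap": 0}, {"trans": [0, 0, 0.04], "finger_gap": 0}]'|grep pos
python3 g.py -60 -37 92; python3 s.py; python3 - <<'E'
from s import *
i,p,d,S,c=look("scene")
m=(p.max(2)<80)&(abs(S[...,0]+60)<40)&(abs(S[...,1]+37)<25)&(S[...,2]>85)&(S[...,2]<200)
Q=S[m]
for a in range(90,190,8):
    k=(Q[:,2]>=a)&(Q[:,2]<a+8)
    if k.any(): print(a,k.sum(),Q[k].min(0).round(),Q[k].max(0).round())
E
```

```text
eef_pos: [530.0, -64.1, 87.5]
t 14.55 tip st [-59.9 -37.3] 120.3 toolx in stand [-0.001  1.    -0.005] toolz [ 0.108 -0.005 -0.994] j6 -0.46 F [ 0.8 -0.8  0.4]
 toolx->+1y: turn 0.001
 toolx->-1y: turn -3.141
 move tool axes [ 0.4 -3.2 28.2]
t 14.55 tool st [[-56.3 -37.5]] [530.  -64.1  87.5] [3.033 0.005 1.711] [ 0.75 -0.83  0.43]
scene 665 y@x0 -24.3 slope 0.054 zc 72.4 x ends [-87.2  80.5]
122 13 [-59. -50. 126.] [-53. -28. 130.]
130 16 [-57. -51. 131.] [-51. -29. 138.]
138 26 [-64. -51. 138.] [-50. -29. 146.]
146 23 [-65. -51. 146.] [-51. -29. 154.]
154 13 [-62. -51. 154.] [-51. -29. 160.]
162 6 [-66. -52. 162.] [-53. -49. 169.]
170 8 [-71. -52. 170.] [-54. -49. 178.]
178 2 [-60. -51. 179.] [-59. -50. 183.]
```

Scaled: 24 mm / 200 = 0.12, 20 mm / 200 = 0.1.

```bash

python3 -m handwheel '[{"trans": [0.02, 0, 0.04], "finger_gap": 0}, {"trans": [0.02, 0, 0.075], "finger_gap": 0}, {"trans": [0.02, 0, 0.1], "finger_gap": 0}, {"trans": [0.02, 0, 0.12], "finger_gap": 0}, {"trans": [0.02, 0, 0.12], "finger_gap": 0}]'|egrep "pos|ft"
for k in 1; do
python3 -m handwheel '[{"trans": [0, 0, 0.002], "finger_gap": 0}, {"trans": [0, 0, 0.004], "finger_gap": 0}, {"trans": [0, 0, 0.006], "finger_gap": 0}]'|egrep "pos|ft"
python3 -m handwheel '[{"trans": [0, 0, 0.002], "finger_gap": 0}, {"trans": [0, 0, 0.004], "finger_gap": 0}, {"trans": [0, 0, 0.006], "finger_gap": 0}]'|egrep "pos|ft"
python3 -m handwheel '[{"trans": [0, 0, 0.002], "finger_gap": 0}, {"trans": [0, 0, 0.004], "finger_gap": 0}]'|egrep "pos|ft"
done
```

```text
eef_pos: [531.8, -59.5, 62.5]
ft_force: [-0.3, 0.5, -1.3]
eef_pos: [532.3, -59.6, 62.3]
ft_force: [1.1, -0.4, -0.4]
eef_pos: [532.4, -59.5, 61.1]
ft_force: [-0.6, 1.2, 0.2]
eef_pos: [532.5, -59.5, 60.2]
ft_force: [0.5, -0.1, 0.2]
```

Scaled: 0.8 mm / 200 = 0.004, 0.4 mm / 200 = 0.002.

```bash

python3 -m handwheel '[{"trans": [0, 0, 0.002], "finger_gap": 0}, {"trans": [0, 0, 0.004], "finger_gap": 0}]'|egrep "pos|ft"
python3 -m handwheel '[{"trans": [0, 0, 0.002], "finger_gap": 0}, {"trans": [0, 0, 0.004], "finger_gap": 0}]'|egrep "pos|ft"
python3 -m handwheel '[{"trans": [0, 0, 0.0015], "finger_gap": 0}, {"trans": [0, 0, 0.003], "finger_gap": 0}]'|egrep "pos|ft"
python3 -m handwheel '[{"trans": [0, 0, 0.0015], "finger_gap": 0}, {"trans": [0, 0, 0.003], "finger_gap": 0}]'|egrep "pos|ft"
```

```text
eef_pos: [532.6, -59.5, 59.4]
ft_force: [-0.5, 0.2, 0.0]
eef_pos: [532.6, -59.5, 58.6]
ft_force: [0.4, -0.5, -0.7]
eef_pos: [532.7, -59.5, 58.0]
ft_force: [0.5, -0.5, 0.6]
eef_pos: [532.8, -59.5, 57.4]
ft_force: [0.1, -0.2, -0.4]
```

Scaled: 0.4 mm / 200 = 0.002, 0.2 mm / 200 = 0.001.

```bash

python3 -m handwheel '[{"trans": [0, 0, 0.001], "finger_gap": 0}, {"trans": [0, 0, 0.002], "finger_gap": 0}]'|egrep "pos|ft"
python3 -m handwheel '[{"trans": [0, 0, 0.001], "finger_gap": 0}, {"trans": [0, 0, 0.002], "finger_gap": 0}]'|egrep "pos|ft"
python3 -m handwheel '[{"trans": [0, 0, 0.001], "finger_gap": 0}, {"trans": [0, 0, 0.002], "finger_gap": 0}]'|egrep "pos|ft"
python3 -m handwheel '[{"trans": [0, 0, 0.001], "finger_gap": 0}, {"trans": [0, 0, 0.002], "finger_gap": 0}]'|egrep "pos|ft"
```

```text
eef_pos: [532.8, -59.5, 57.0]
ft_force: [-0.4, -0.5, 0.9]
eef_pos: [532.8, -59.5, 56.6]
ft_force: [0.8, -0.2, 0.9]
eef_pos: [532.9, -59.5, 56.2]
ft_force: [-0.0, -0.3, -0.4]
eef_pos: [532.9, -59.5, 55.9]
ft_force: [-0.8, -0.4, 3.8]
```

Scaled: 8 mm / 200 = 0.04, 6 mm / 200 = 0.03.

```bash

python3 -m handwheel '[{"trans": [0.005, 0, 0.0005], "finger_gap": 0}, {"trans": [0.01, 0, 0.0005], "finger_gap": 0}, {"trans": [0.02, 0, 0.0005], "finger_gap": 0}, {"trans": [0.03, 0, 0.0005], "finger_gap": 0}, {"trans": [0.04, 0, 0.0005], "finger_gap": 0}]'|egrep "pos|ft"
python3 -m handwheel '[{"finger_gap": 0}]'|egrep "pos|ft"; python3 s.py
```

```text
eef_pos: [531.4, -51.3, 55.8]
ft_force: [-3.8, -1.4, 6.6]
eef_pos: [531.4, -51.1, 55.8]
ft_force: [-3.2, -1.2, 5.5]
t 17.5667 tool st [[-53.1 -24.8]] [531.4 -51.1  55.8] [3.033 0.005 1.714] [-3.23 -1.24  5.49]
scene 621 y@x0 -20.2 slope 0.058 zc 72.1 x ends [-85.1  79.9]
```

Scaled: 14 mm / 200 = 0.07, 11 mm / 200 = 0.055.

```bash

python3 -m handwheel '[{"trans": [0.01, -0.0005, 0], "finger_gap": 0}, {"trans": [0.025, -0.001, 0], "finger_gap": 0}, {"trans": [0.04, -0.002, 0], "finger_gap": 0}, {"trans": [0.055, -0.003, 0], "finger_gap": 0}, {"trans": [0.07, -0.0035, 0], "finger_gap": 0}]'|egrep "pos|ft"
python3 -m handwheel '[{"trans": [0.015, -0.001, 0], "finger_gap": 0}, {"trans": [0.03, -0.0015, 0], "finger_gap": 0}, {"trans": [0.045, -0.0025, 0], "finger_gap": 0}, {"trans": [0.055, -0.003, 0], "finger_gap": 0}, {"trans": [0.055, -0.003, 0], "finger_gap": 0}]'|egrep "pos|ft"; python3 s.py
```

```text
eef_pos: [528.7, -37.5, 55.7]
ft_force: [-4.9, -0.6, 7.2]
eef_pos: [526.5, -26.5, 55.6]
ft_force: [-4.4, 0.2, 7.6]
t 18.45 tool st [[-54.5   0.3]] [526.5 -26.5  55.6] [3.033 0.005 1.714] [-4.35  0.18  7.61]
scene 655 y@x0 -7.4 slope 0.059 zc 72.3 x ends [-88.5  79.1]
```

Scaled: -18.5 mm / 200 = -0.0925, -10 mm / 200 = -0.05.

```bash

python3 -m handwheel '[{"trans": [0, 0, -0.02], "finger_gap": 0}, {"trans": [-0.05, -0.02, -0.02], "finger_gap": 0}, {"trans": [-0.0925, -0.04, -0.02], "finger_gap": 0}, {"trans": [-0.0925, -0.04, -0.015], "finger_gap": 0}, {"trans": [-0.0925, -0.04, -0.01], "finger_gap": 0}]'|egrep "pos|ft"
python3 -m handwheel '[{"trans": [0, 0, 0.002], "finger_gap": 0}, {"trans": [0, 0, 0.004], "finger_gap": 0}, {"trans": [0, 0, 0.006], "finger_gap": 0}]'|egrep "pos|ft"
python3 -m handwheel '[{"trans": [0, 0, 0.001], "finger_gap": 0}, {"trans": [0, 0, 0.002], "finger_gap": 0}]'|egrep "pos|ft"
```

```text
eef_pos: [521.5, -46.8, 56.5]
ft_force: [0.1, 0.5, -0.4]
eef_pos: [521.6, -46.2, 55.7]
ft_force: [-4.7, -1.1, 10.2]
eef_pos: [521.6, -46.2, 55.6]
ft_force: [-4.6, -1.0, 12.8]
```

Scaled: 0.3 mm / 200 = 0.0015, 0.2 mm / 200 = 0.001.

```bash

python3 -m handwheel '[{"trans": [0, 0, 0.001], "finger_gap": 0}, {"trans": [0, 0, 0.0015], "finger_gap": 0}]'|egrep "pos|ft"; python3 g.py
```

```text
eef_pos: [521.6, -46.2, 55.5]
ft_force: [-5.4, -0.8, 16.1]
t 19.50 tip st [-65.7 -18.5] 88.3 toolx in stand [-0.003  1.    -0.005] toolz [ 0.109 -0.005 -0.994] j6 -0.44 F [-5.4 -0.8 16.1]
 toolx->+1y: turn 0.004
 toolx->-1y: turn -3.138
```

Scaled: -0.8 mm / 200 = -0.004, -0.3 mm / 200 = -0.0015.

```bash

python3 -m handwheel '[{"trans": [0, 0, -0.0015], "finger_gap": 0}, {"trans": [0, 0, -0.004], "finger_gap": 0}]'|egrep "pos|ft"
python3 -m handwheel '[{"trans": [0.01, 0, -0.0005], "finger_gap": 0}, {"trans": [0.025, -0.0005, 0], "finger_gap": 0}, {"trans": [0.04, -0.001, 0], "finger_gap": 0}, {"trans": [0.055, -0.0015, 0], "finger_gap": 0}, {"trans": [0.07, -0.002, 0], "finger_gap": 0}]'|egrep "pos|ft"
```

```text
eef_pos: [521.5, -46.1, 55.9]
ft_force: [-1.8, 0.0, 2.7]
eef_pos: [518.9, -32.2, 55.7]
ft_force: [-5.0, -2.2, 9.6]
```

Scaled: 20 mm / 200 = 0.1, 16 mm / 200 = 0.08.

```bash

python3 -m handwheel '[{"trans": [0.02, -0.001, -0.0005], "finger_gap": 0}, {"trans": [0.04, -0.002, -0.0005], "finger_gap": 0}, {"trans": [0.06, -0.003, -0.001], "finger_gap": 0}, {"trans": [0.08, -0.004, -0.001], "finger_gap": 0}, {"trans": [0.1, -0.005, -0.001], "finger_gap": 0}]'|egrep "pos|ft";  python3 s.py
```

```text
eef_pos: [515.0, -12.5, 55.6]
ft_force: [-4.0, -0.7, 9.4]
t 20.5 tool st [[-64.   15.7]] [515.  -12.5  55.6] [3.033 0.005 1.714] [-4.04 -0.72  9.43]
scene 653 y@x0 10.1 slope 0.058 zc 72.4 x ends [-88.1  78.5]
```

Scaled: -18.5 mm / 200 = -0.0925, -10 mm / 200 = -0.05.

```bash

python3 -m handwheel '[{"trans": [0, 0, -0.02], "finger_gap": 0}, {"trans": [-0.05, 0, -0.02], "finger_gap": 0}, {"trans": [-0.0925, 0, -0.02], "finger_gap": 0}, {"trans": [-0.0925, 0, -0.015], "finger_gap": 0}, {"trans": [-0.0925, 0, -0.01], "finger_gap": 0}]'|egrep "pos|ft"
python3 -m handwheel '[{"trans": [0, 0, 0.002], "finger_gap": 0}, {"trans": [0, 0, 0.004], "finger_gap": 0}]'|egrep "pos|ft"
python3 -m handwheel '[{"finger_gap": 0}]'|egrep "pos|ft"
```

```text
eef_pos: [518.0, -32.1, 57.3]
ft_force: [-0.7, -0.6, -0.4]
eef_pos: [517.8, -31.3, 56.4]
ft_force: [-0.3, -0.0, -0.5]
eef_pos: [517.8, -31.2, 56.5]
ft_force: [0.4, 0.4, 0.9]
```

Scaled: 0.8 mm / 200 = 0.004, 0.6 mm / 200 = 0.003.

```bash

python3 -m handwheel '[{"trans": [0, 0, 0.0015], "finger_gap": 0}, {"trans": [0, 0, 0.003], "finger_gap": 0}, {"trans": [0, 0, 0.004], "finger_gap": 0}]'|egrep "pos|ft"
python3 -m handwheel '[{"trans": [0, 0, 0.0005], "finger_gap": 0}]'|egrep "pos|ft"
```

```text
eef_pos: [518.0, -31.2, 56.0]
ft_force: [-1.0, 0.2, 1.9]
eef_pos: [518.0, -31.2, 55.9]
ft_force: [-0.4, -0.3, 2.3]
```

```bash

python3 -m handwheel '[{"trans": [0.01, 0, 0.001], "finger_gap": 0}, {"trans": [0.025, -0.001, 0.0015], "finger_gap": 0}, {"trans": [0.045, -0.002, 0.0015], "finger_gap": 0}, {"trans": [0.065, -0.003, 0.0015], "finger_gap": 0}, {"trans": [0.085, -0.004, 0.0015], "finger_gap": 0}]'|egrep "pos|ft"
python3 -m handwheel '[{"trans": [0.02, -0.001, 0], "finger_gap": 0}, {"trans": [0.04, -0.002, 0], "finger_gap": 0}, {"trans": [0.06, -0.003, 0], "finger_gap": 0}, {"trans": [0.075, -0.004, 0], "finger_gap": 0}, {"trans": [0.085, -0.004, 0], "finger_gap": 0}]'|egrep "pos|ft"; python3 s.py
```

```text
eef_pos: [514.7, -14.4, 55.7]
ft_force: [-3.2, -1.1, 7.5]
eef_pos: [511.4, 2.5, 55.6]
ft_force: [-3.2, -1.5, 8.7]
t 22.3833 tool st [[-65.4  31. ]] [511.4   2.5  55.6] [3.033 0.005 1.714] [-3.19 -1.52  8.74]
scene 627 y@x0 27.6 slope 0.055 zc 72.4 x ends [-90.7  77.5]
```

Scaled: -16 mm / 200 = -0.08, -9 mm / 200 = -0.045.

```bash

python3 -m handwheel '[{"trans": [0, 0, -0.02], "finger_gap": 0}, {"trans": [-0.045, -0.02, -0.02], "finger_gap": 0}, {"trans": [-0.08, -0.04, -0.02], "finger_gap": 0}, {"trans": [-0.08, -0.04, -0.015], "finger_gap": 0}, {"trans": [-0.08, -0.04, -0.007], "finger_gap": 0}]'|egrep "pos|ft"
python3 -m handwheel '[{"finger_gap": 0}, {"trans": [0, 0, 0.0015], "finger_gap": 0}, {"trans": [0, 0, 0.003], "finger_gap": 0}, {"trans": [0, 0, 0.004], "finger_gap": 0}]'|egrep "pos|ft"
python3 -m handwheel '[{"trans": [0, 0, 0.0005], "finger_gap": 0}]'|egrep "pos|ft"
```

```text
eef_pos: [505.7, -15.6, 55.7]
ft_force: [-3.8, -0.8, 10.0]
eef_pos: [505.7, -15.1, 55.4]
ft_force: [-6.8, -3.2, 16.3]
eef_pos: [505.7, -15.1, 55.4]
ft_force: [-7.1, -3.2, 16.3]
```

```bash

python3 -m handwheel '[{"trans": [0, 0, -0.0025], "finger_gap": 0}]'|egrep "pos|ft"
python3 -m handwheel '[{"trans": [0.01, 0, 0], "finger_gap": 0}, {"trans": [0.02, -0.0005, 0], "finger_gap": 0}, {"trans": [0.03, -0.0005, 0], "finger_gap": 0}, {"trans": [0.04, -0.001, 0], "finger_gap": 0}, {"trans": [0.05, -0.001, 0], "finger_gap": 0}]'|egrep "pos|ft"; python3 s.py
```

```text
eef_pos: [505.6, -15.1, 55.7]
ft_force: [-3.1, -1.3, 5.9]
eef_pos: [504.6, -5.1, 55.7]
ft_force: [-1.3, -0.8, 9.5]
t 23.7667 tool st [[-73.2  24.4]] [504.6  -5.1  55.7] [3.032 0.005 1.713] [-1.32 -0.77  9.52]
scene 608 y@x0 30.2 slope 0.019 zc 72.3 x ends [-85.6  77.8]
```

Scaled: 6 mm / 200 = 0.03, 4 mm / 200 = 0.02.

```bash

python3 -m handwheel '[{"trans": [0.01, 0, 0], "finger_gap": 0}, {"trans": [0.02, 0, 0], "finger_gap": 0}, {"trans": [0.03, 0, 0], "finger_gap": 0}, {"trans": [0.03, 0, 0], "finger_gap": 0}]'|egrep "pos|ft"; python3 s.py
python3 -m handwheel '[{"trans": [0.01, 0, 0], "finger_gap": 0}, {"trans": [0.02, 0, 0], "finger_gap": 0}, {"trans": [0.02, 0, 0], "finger_gap": 0}]'|egrep "pos|ft"; python3 s.py
```

```text
eef_pos: [504.3, 0.8, 55.7]
ft_force: [-0.9, -1.6, 6.9]
t 24.15 tool st [[-72.7  30.4]] [504.3   0.8  55.7] [3.031 0.006 1.714] [-0.86 -1.62  6.9 ]
scene 603 y@x0 31.4 slope 0.002 zc 72.2 x ends [-86.7  78.2]
eef_pos: [504.0, 4.6, 55.7]
ft_force: [1.1, -1.9, 7.2]
t 24.45 tool st [[-72.4  34.2]] [504.    4.6  55.7] [3.03  0.006 1.714] [ 1.09 -1.9   7.22]
scene 609 y@x0 31.5 slope -0.001 zc 72.2 x ends [-87.8  78.4]
```

Scaled: -145 mm / 200 = -0.725, -110 mm / 200 = -0.55.

```bash

python3 -m handwheel '[{"trans": [0, 0, -0.05], "finger_gap": 0}, {"trans": [0, 0, -0.2], "finger_gap": 0}, {"trans": [0, 0, -0.375], "finger_gap": 0}, {"trans": [0, 0, -0.55], "finger_gap": 0}, {"trans": [0, 0, -0.725], "finger_gap": 0}]'|egrep "pos|ft"
python3 - <<'E'
from s import *
rnd("scene")
i,p,d,S,c=look("scene")
def prof(S,tag):
    m=(abs(S[...,0]-55)<8)&(S[...,1]>55)&(S[...,1]<150)&(S[...,2]>100)&(S[...,2]<215)
    Q=S[m]
    for a in range(55,150,6):
        k=(Q[:,1]>=a)&(Q[:,1]<a+6)
        if k.any(): print(tag,a,k.sum(),"z",np.percentile(Q[k][:,2],[10,50,90]).round(),"x",Q[k][:,0].min().round(),Q[k][:,0].max().round())
prof(S,"scene")
z=np.load("top0.npz"); i=camera_info("top"); v,u=np.mgrid[0:384,0:512]; P=pts(i,z["d"],np.c_[u.ravel(),v.ravel()]).reshape(384,512,3); P[...,:2]=st(P[...,:2].reshape(-1,2)).reshape(384,512,2)
prof(P,"top")
m=(abs(P[...,2]-80)<5)&(abs(P[...,0])<100)&(P[...,1]>35)&(P[...,1]<80); print("stop x",np.percentile(P[m][:,0],[1,99]),"y",np.percentile(P[m][:,1],[2,98]))
m=(abs(P[...,2]-167)<6)&(P[...,1]>64)&(P[...,1]<98)&(P[...,0]>30)&(P[...,0]<80); print("arm x",np.percentile(P[m][:,0],[2,50,98]),np.median(P[m][:,2]))
E
python3 g.py 55 81 200
```

```text
eef_pos: [486.3, 3.5, 201.3]
ft_force: [0.2, 0.3, -0.2]
scene 634 y@x0 31.1 slope -0.002 zc 72.1 x ends [-90.9  78.2]
scene 55 8 z [165. 166. 173.] x 52.0 63.0
scene 61 10 z [166. 166. 168.] x 51.0 63.0
scene 67 9 z [163. 166. 168.] x 48.0 63.0
scene 73 10 z [165. 167. 168.] x 48.0 62.0
scene 79 8 z [164. 167. 168.] x 49.0 63.0
scene 85 9 z [165. 167. 168.] x 51.0 62.0
scene 91 12 z [165. 167. 168.] x 47.0 62.0
scene 97 18 z [133. 167. 172.] x 49.0 63.0
scene 103 35 z [128. 171. 179.] x 48.0 63.0
scene 109 37 z [104. 183. 195.] x 50.0 63.0
scene 115 16 z [105. 197. 199.] x 48.0 62.0
scene 121 9 z [197. 198. 199.] x 48.0 61.0
scene 127 9 z [197. 198. 200.] x 50.0 63.0
scene 133 7 z [196. 197. 199.] x 48.0 61.0
scene 139 5 z [181. 182. 197.] x 56.0 61.0
scene 145 2 z [178. 180. 181.] x 57.0 61.0
top 55 5 z [166. 168. 190.] x 51.0 61.0
top 61 9 z [167. 168. 170.] x 47.0 61.0
top 67 9 z [165. 167. 171.] x 49.0 62.0
top 73 8 z [166. 168. 169.] x 48.0 63.0
top 79 8 z [165. 169. 171.] x 48.0 63.0
top 85 10 z [164. 167. 170.] x 47.0 62.0
top 91 8 z [165. 167. 169.] x 48.0 61.0
top 97 11 z [163. 168. 178.] x 48.0 62.0
top 103 8 z [179. 181. 186.] x 50.0 63.0
top 109 10 z [184. 187. 198.] x 49.0 63.0
top 115 7 z [195. 197. 198.] x 50.0 61.0
top 121 7 z [197. 198. 200.] x 47.0 61.0
top 127 9 z [195. 198. 201.] x 48.0 61.0
top 133 9 z [193. 197. 199.] x 49.0 62.0
top 139 7 z [178. 184. 186.] x 48.0 63.0
top 145 5 z [177. 178. 182.] x 48.0 61.0
stop x [-74.34575747  60.47966162] y [47.38504644 66.57780953]
arm x [45.01289349 54.84193984 65.16803855] 166.81100379210943
t 25.02 tip st [-91.8  35.2] 237.3 toolx in stand [-0.003  1.    -0.007] toolz [ 0.116 -0.007 -0.993] j6 -0.31 F [ 0.  -0.1 -0.9]
 toolx->+1y: turn 0.003
 toolx->-1y: turn -3.138
 move tool axes [ 45.7 141.6  53.8]
```

Scaled: 141 mm / 200 = 0.705, 110 mm / 200 = 0.55.

```bash

python3 -m handwheel '[{"trans": [0.075, 0.1, 0], "finger_gap": 0}, {"trans": [0.15, 0.25, 0], "finger_gap": 0}, {"trans": [0.225, 0.4, 0], "finger_gap": 0}, {"trans": [0.225, 0.55, 0], "finger_gap": 0}, {"trans": [0.225, 0.705, 0], "finger_gap": 0}]'|egrep "pos|ft"
python3 -m handwheel '[{"trans": [0, 0, 0.075], "finger_gap": 0}, {"trans": [0, 0, 0.15], "finger_gap": 0}, {"trans": [0, 0, 0.225], "finger_gap": 0}, {"trans": [0, 0, 0.27], "finger_gap": 0}, {"trans": [0, 0, 0.27], "finger_gap": 0}]'|egrep "pos|ft"
python3 g.py 55 80 172;
```

```text
eef_pos: [620.1, 69.2, 214.0]
ft_force: [0.6, -0.4, 0.0]
eef_pos: [624.3, 68.5, 158.3]
ft_force: [-0.1, 0.4, 0.2]
t 25.85 tip st [52.1 80.8] 191.2 toolx in stand [-0.003  1.    -0.004] toolz [ 0.104 -0.004 -0.995] j6 -0.15 F [-0.1  0.4  0.2]
 toolx->+1y: turn 0.003
 toolx->-1y: turn -3.138
 move tool axes [-0.7  0.8 19.4]
```

Scaled: 22 mm / 200 = 0.11, 21 mm / 200 = 0.105.

```bash

python3 -m handwheel '[{"trans": [0, 0.0015, 0.04], "finger_gap": 0}, {"trans": [0, 0.0015, 0.075], "finger_gap": 0}, {"trans": [0, 0.0015, 0.1], "finger_gap": 0}, {"trans": [0, 0.0015, 0.105], "finger_gap": 0}, {"trans": [0, 0.0015, 0.11], "finger_gap": 0}]'|egrep "pos|ft"
python3 -m handwheel '[{"trans": [0, 0, 0.003], "finger_gap": 0}, {"trans": [0, 0, 0.006], "finger_gap": 0}, {"trans": [0, 0, 0.009], "finger_gap": 0}]'|egrep "pos|ft"
python3 -m handwheel '[{"trans": [0, 0, 0.003], "finger_gap": 0}, {"trans": [0, 0, 0.006], "finger_gap": 0}, {"trans": [0, 0, 0.009], "finger_gap": 0}]'|egrep "pos|ft"
python3 g.py
```

```text
eef_pos: [628.0, 68.8, 138.9]
ft_force: [-0.7, 0.0, -0.1]
eef_pos: [628.3, 68.9, 137.4]
ft_force: [0.4, 0.1, 0.1]
eef_pos: [628.5, 68.9, 135.4]
ft_force: [-0.3, 0.4, 0.8]
t 26.77 tip st [56.2 80.6] 168.2 toolx in stand [-0.003  1.    -0.005] toolz [ 0.109 -0.005 -0.994] j6 -0.15 F [-0.3  0.4  0.8]
 toolx->+1y: turn 0.003
 toolx->-1y: turn -3.138
```

Scaled: 1.5 mm / 200 = 0.0075, 1 mm / 200 = 0.005.

```bash

python3 -m handwheel '[{"trans": [0, -0.0005, 0.0025], "finger_gap": 0}, {"trans": [0, -0.0005, 0.005], "finger_gap": 0}, {"trans": [0, -0.001, 0.0075], "finger_gap": 0}]'|egrep "pos|ft"
python3 -m handwheel '[{"trans": [0, -0.0005, 0.0025], "finger_gap": 0}, {"trans": [0, -0.001, 0.005], "finger_gap": 0}, {"trans": [0, -0.0015, 0.0075], "finger_gap": 0}, {"trans": [0, -0.0015, 0.01], "finger_gap": 0}]'|egrep "pos|ft"
python3 -m handwheel '[{"trans": [0, -0.0005, 0.005], "finger_gap": 0}, {"trans": [0, -0.001, 0.01], "finger_gap": 0}, {"trans": [0, -0.0015, 0.015], "finger_gap": 0}]'|egrep "pos|ft"
```

```text
eef_pos: [628.4, 68.8, 133.8]
ft_force: [-0.0, -0.0, -0.5]
eef_pos: [628.4, 68.9, 132.6]
ft_force: [-2.3, -0.1, 7.4]
eef_pos: [628.4, 68.9, 129.7]
ft_force: [-3.3, -0.5, 7.0]
```

Scaled: 12 mm / 200 = 0.06, 9.5 mm / 200 = 0.0475.

```bash

python3 -m handwheel '[{"trans": [0, -0.001, 0.01], "finger_gap": 0}, {"trans": [0, -0.0025, 0.0225], "finger_gap": 0}, {"trans": [0, -0.004, 0.035], "finger_gap": 0}, {"trans": [0, -0.005, 0.0475], "finger_gap": 0}, {"trans": [0, -0.0065, 0.06], "finger_gap": 0}]'|egrep "pos|ft"
python3 -m handwheel '[{"trans": [0, -0.001, 0.01], "finger_gap": 0}, {"trans": [0, -0.0025, 0.0225], "finger_gap": 0}, {"trans": [0, -0.004, 0.035], "finger_gap": 0}, {"trans": [0, -0.005, 0.0475], "finger_gap": 0}, {"trans": [0, -0.0065, 0.06], "finger_gap": 0}]'|egrep "pos|ft"
python3 -m handwheel '[{"trans": [0, -0.001, 0.01], "finger_gap": 0}, {"trans": [0, -0.002, 0.02], "finger_gap": 0}, {"trans": [0, -0.003, 0.03], "finger_gap": 0}, {"trans": [0, -0.004, 0.0375], "finger_gap": 0}, {"trans": [0, -0.004, 0.0375], "finger_gap": 0}]'|egrep "pos|ft"
python3 g.py; python3 s.py
python3 - <<'E'
from h import *
i,p,d=cam("scene"); c=p[165:265,195:335]; cv2.imwrite("pics/press.png",cv2.resize(c,None,fx=5.5,fy=5.5,interpolation=cv2.INTER_CUBIC)[:,:,::-1])
E
```

```text
eef_pos: [628.4, 68.8, 117.5]
ft_force: [-4.5, 0.2, 7.8]
eef_pos: [628.4, 68.8, 105.4]
ft_force: [-3.9, 0.7, 7.3]
eef_pos: [628.4, 68.8, 97.6]
ft_force: [-2.5, 1.1, 4.9]
t 28.85 tip st [56.1 80.5] 130.4 toolx in stand [-0.003  1.    -0.005] toolz [ 0.109 -0.005 -0.994] j6 -0.15 F [-2.5  1.1  4.9]
 toolx->+1y: turn 0.003
 toolx->-1y: turn -3.138
t 28.85 tool st [[59.7 80.4]] [628.4  68.8  97.6] [3.032 0.005 1.714] [-2.48  1.11  4.88]
scene 584 y@x0 31.3 slope -0.001 zc 72.1 x ends [-89.4  78.3]
```

View pics/press.png

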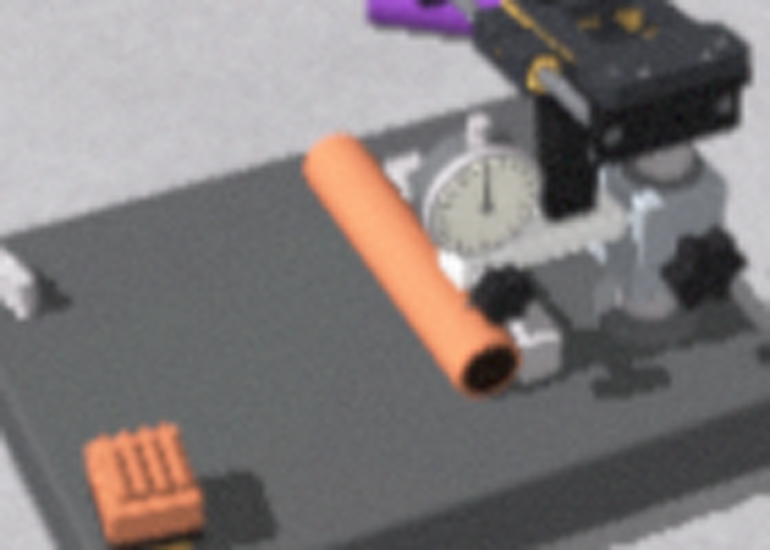

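The picture shows the round seated against the stop, the fingers on the arm flat at (570,210), and the dial hand still upright at (488,185), so the stylus is not touching yet. Pressing on in small steps.

Scaled: 5 mm / 200 = 0.025, 4 mm / 200 = 0.02.

```bash

python3 -m handwheel '[{"trans": [0, -0.0005, 0.005], "finger_gap": 0}, {"trans": [0, -0.001, 0.01], "finger_gap": 0}, {"trans": [0, -0.0015, 0.015], "finger_gap": 0}, {"trans": [0, -0.002, 0.02], "finger_gap": 0}, {"trans": [0, -0.0025, 0.025], "finger_gap": 0}]'|egrep "pos|ft"
cat > dial.py <<'E'
from s import *
i,p,d,S,c=look("scene")
m=(abs(S[...,0]-55)<8)&(S[...,1]>61)&(S[...,1]<68)&(S[...,2]>110)&(S[...,2]<175); print("arm z",np.median(S[m][:,2]),m.sum())
a=p[185:225,262:302]; import sys
cv2.imwrite(sys.argv[1],cv2.resize(a,None,fx=14,fy=14,interpolation=cv2.INTER_CUBIC)[:,:,::-1])
E
python3 dial.py pics/d1.png
```

```text
eef_pos: [628.5, 68.8, 92.8]
ft_force: [-4.8, 1.8, 9.1]
arm z 145.13081966696325 40
```

View pics/d1.png

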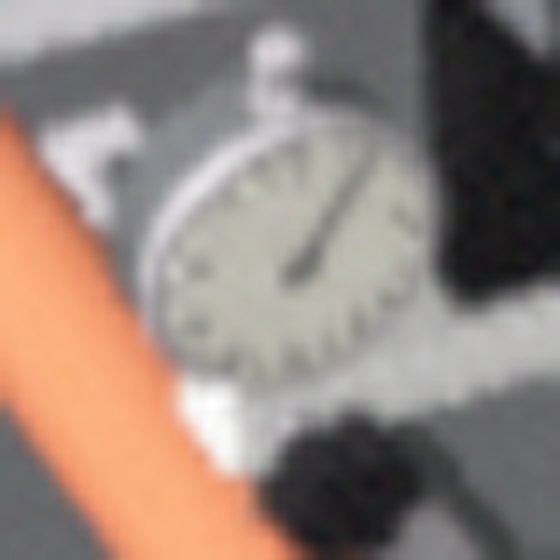

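The dial hand now runs from (295,275) to (375,160) in the crop. I'll convert that to a dial angle.

```bash
python3 - <<'E'
from s import *
i=camera_info("scene"); M=rot(i)
def pr(W):
    q,_=cv2.projectPoints((np.array(W)-i["origin"])@M,np.zeros(3),np.zeros(3),K(i),i["dist_coeffs"]); return q.reshape(-1,2)
# hand ends cast onto plane stand x=66
n=np.array([np.cos(Y),np.sin(Y),0]); o=np.r_[C,0]+66*n
def on(uv):
    r=rays(i,[uv])[0]; O=np.array(i["origin"]); return O+r*((o-O)@n/(r@n))
f=lambda a:(262+(a[0]+.0)/14-.46,185+a[1]/14-.46)
A,B=on(f((295,275))),on(f((375,160))); d=B-A; dy=d[:2]@Rm[1]; print(st(A[:2]),A[2],dy,d[2],"mm reading",np.degrees(np.arctan2(dy,d[2]))/36)
E
```

```text
[[66.         30.53084061]] 153.79297640796835 14.441777815444235 20.159886968885075 mm reading 0.9893437359752542
```

Scaled: 1.1 mm / 200 = 0.0055, 0.9 mm / 200 = 0.0045.

```bash

python3 -m handwheel '[{"trans": [0, 0, 0.0015], "finger_gap": 0}, {"trans": [0, 0, 0.003], "finger_gap": 0}, {"trans": [0, -0.0005, 0.0045], "finger_gap": 0}, {"trans": [0, -0.0005, 0.0055], "finger_gap": 0}, {"trans": [0, -0.0005, 0.0055], "finger_gap": 0}]'|egrep "pos|ft"
python3 -m handwheel '[{"trans": [0, 0.001, -0.01], "finger_gap": 0}, {"trans": [0, 0.005, -0.04], "finger_gap": 0}, {"trans": [0, 0.02, -0.2], "finger_gap": 0}, {"trans": [0, 0.035, -0.35], "finger_gap": 0}, {"trans": [0, 0.05, -0.475], "finger_gap": 0}]'|egrep "pos|ft"
python3 -m handwheel '[{"trans": [0, -0.05, -0.1], "finger_gap": 0}, {"trans": [0, -0.2, -0.1], "finger_gap": 0}, {"trans": [0, -0.375, -0.1], "finger_gap": 0}, {"trans": [0, -0.55, -0.1], "finger_gap": 0}, {"trans": [0, -0.725, -0.1], "finger_gap": 0}]'|egrep "pos|ft"
python3 dial.py pics/d2.png; python3 s.py
```

```text
eef_pos: [628.4, 68.8, 91.7]
ft_force: [-3.1, 1.4, 8.0]
eef_pos: [628.1, 69.0, 188.6]
ft_force: [0.1, -0.2, -0.1]
eef_pos: [481.6, 48.1, 190.7]
ft_force: [0.3, -0.8, -0.7]
arm z 124.98132425124686 8
t 30.7167 tool st [[-95.   81.2]] [475.1  48.  189.5] [3.038 0.004 1.715] [-1.95  1.72  0.17]
scene 564 y@x0 31.2 slope -0.000 zc 72.4 x ends [-91.   78.4]
```

View pics/d2.png

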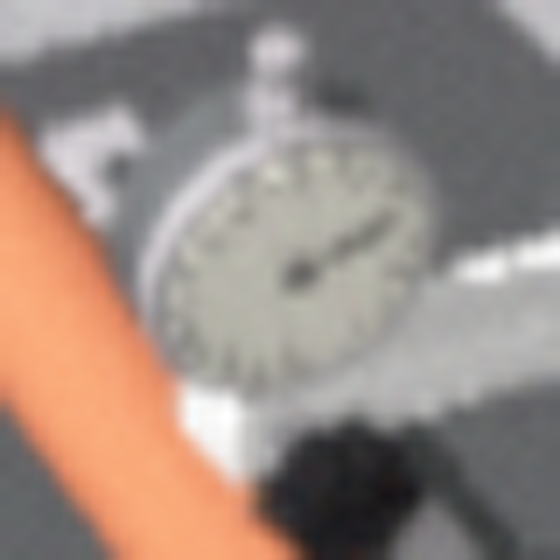

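The hand now runs from (295,278) to (395,215), about 1.7 to 2 mm. The round is square against the stop and the arm is clear. Handing in.

```bash
python3 -m handwheel '[{"finger_gap": 0}, {"finger_gap": 0}, {"finger_gap": 0}]'|egrep "^t|pos|ft"; python3 -c "
from cell import job_done;print(job_done())"
```

```text
t: 31.02
eef_pos: [484.3, 48.2, 190.9]
tcp_rot: [3.032, 0.005, 1.714]
ft_force: [0.3, 0.0, -0.2]
the job is handed in; nothing more can be done
None
```

I handed the job in at 31 s: by camera the round lies square against the back stop and the dial reads about 2 mm (estimated 1.7 to 2 from the picture); the arm is clear, and no verdict came back.

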